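Pick the rye roll with tongs and hold it over the order crate

TASK

Pick up the red spring tongs by their handles, close them on the dark rye roll on the bread board (never touch bread with the gripper itself) and lift it off. Finish while still holding the tongs shut on the roll, with the roll hanging clear above the rim of the green order crate, over its opening, so that the packer can check it against the list. Leave the other rolls and all other goods where they are.

Things in the scene. Friction and masses are not known exactly. Their poses are not given: they have to be found in the camera images.
- tongs: Kitchen spring tongs lying flat, 120 g, steel with red silicone handle pads and heads, 270 mm long with the hanging loop. Origin: on the centre line midway between the two handle pads, at the underside; x points along the tongs from pivot to heads, z up. The pivot lies 105 mm behind the origin, the middle of the heads 117 mm ahead, their tips 139 mm ahead.
- tongs_grip (a point): Point midway between the handle pads of the tongs, 12 mm above their underside. The pads reach 35 mm behind and ahead of it and stand 24 mm tall from the underside. Sprung open they measure 62 mm over their outer faces (each flares outwards 5 degrees towards the heads); shut on a roll 44 mm, outer faces parallel. 1 mm less over the pads brings the heads 2.1 mm closer.
- tongs_mouth (a point): Point midway between the heads of the tongs, 117 mm ahead of the tongs' origin, 13 mm above their underside. The heads are 44 mm long, 26 mm tall, scooped inwards; sprung open they stand 92 mm apart inside at their middle, 78 mm at their front and rear ends, 105 mm over the outside.
- tongs_left (a joint): Swing of each tong arm (both move together), rad: 0 = sprung open, about 0.08 = shut on a roll, 0.20 = heads together. The spring pushes out with 6 N at each pad when just squeezed, 7 N when shut on a roll: a few mm of squeeze (56 mm over the pads) is enough to carry the tongs with the heads still open.
- sheet: Thin white plastic sheet on the table on which the tongs lie, 300 x 150 x 3 mm (x, y, z), fixed. Origin: centre of its underside.
- rye_roll: The dark brown rye roll with a pale cross on top, round, 56 mm across (straight sided from 11 to 22 mm up, domed above), 41 mm high, about 55 g, stands on the bread board. Origin: centre of its underside.
- rye_roll_middle (a point): Point on the axis of the rye roll, 18 mm above its underside.
- white_roll: Pale roll with one cut line, same size as the rye roll, on the board. Origin: centre of its underside. To be left alone.
- sesame_roll: Golden roll with pale seeds, same size, on the board. Origin: centre of its underside. To be left alone.
- board: Wooden bread board, 160 x 300 x 18 mm (x, y, z), fixed on the table. Origin: centre of its underside. The three rolls stand on it in a row along its y axis, about 110 mm apart.
- crate: Green slatted order crate, 300 x 200 x 120 mm outside (x, y, z), walls 6 mm, fixed. Origin: centre of its underside; the opening is its whole top, rim 120 mm above the origin.
- jar: Jar with a yellow cap, 62 mm across, 85 mm high, standing in the crate. Origin: centre of its underside. To be left alone.
- butter: Cream-coloured wrapped butter block, 100 x 62 x 40 mm, lying in the crate. Origin: centre of its underside. To be left alone.
- red_tub: White tub with a red lid, 92 mm across, 53 mm high, at the back of the table. Origin: centre of its underside. To be left alone.
- green_tub: White tub with a green lid, same size, at the back of the table. Origin: centre of its underside. To be left alone.
- cheese: Yellow round cheese, 110 mm across, 35 mm high, at the back of the table. Origin: centre of its underside. To be left alone.
Not all that is in view belongs to the job. What is meant by the rye_roll is not purple or turquoise, and is the larger of those in its own colour.

How it is judged:
By the outcome, as a careful person would: the job done as asked, in the order asked, and still so for the second after the job is handed in, while the arm keeps its last pose, push and grip.
It also fails if it takes over 54 s, if anything falls off the work surface, if the arm or the gripper's body presses on something with over 40 N, if the wrist force passes 120 N, or if a joint passes its speed limit or range.

ROBOT

A 6-joint arm with a two-finger parallel gripper is mounted at the origin on the work surface. World frame = base frame: x ahead of the robot, y to its left, z up, the work surface at z = 0. Lengths are in m, angles in rad, forces in N, time in s.
With the tool pointing down it reaches from about 0.35 to 0.775 m from the base axis. Payload 5.5 kg.
Tool frame: the origin (TCP) lies between the finger pads; the fingertips stand 17 mm ahead of it and the grasp point (between the pads) lies 2 mm behind it (env.finger_overhang is the distance from the TCP to the fingertips, in m); z points along the fingers, y is the line along which they close (so a half turn about z gives the same grasp; the last joint's range is limited). The gripper opens to 85 mm and grips with 20 to 120 N. Pads are 22 mm wide; open, the fingers measure 114 mm over their backs; the gripper's body (76 mm by 85 mm) begins 54 mm behind the grasp point. The pads swing forward as they close: fully open they stand 13 mm farther back than shut.
Start: joints at [-0.14, 0.313, 0.046, 1.304, 0, 1.431], TCP at [0.575, -0, 0.248] pointing down, gripper open.
Joint ranges: [-2.76, 2.76], [-0.86, 1.69], [-1.03, 1.26], [-2.2, 2.34], [-1.47, 1.5], [-3.14, 3.14]. Speed limits (rad/s): [2.57, 2.57, 3.14, 3.14, 3.14, 3.14].

INTERFACE

Orientations are given as a unit quaternion [w, x, y, z].
In Python, from workcell import env gives the robot as it stands. The module is installed in compiled form; this text tells all that it offers.
- The arm moves only by the shell command python3 -m pendant 'ROWS' [FORCE]. ROWS is JSON, a list of rows, each a list of 5 numbers: the gripper's target within -1 to 1 (fully open at 1, half-way at 0, shut at -1), then the shift along the tool's x, y, z in m, then the turn about the tool's z in rad. A call has 1 to 8 rows; each row shifts and turns the commanded pose from where the row before left it, along the tool's axes as they then stand; what a row does not reach is not made up. A row lasts 1/8 s, in which the tool goes at most 62.5 mm and 10.7 degrees, less where a joint would pass 70% of its speed; a pose out of reach is approached as far as the arm can. A call with a gripper value outside its range is refused whole. The fingers move at their own pace and stop on an object; FORCE is the grip in N (left out, the last holds). Time passes only in rows, so rows that do not move let the fingers close. It gives the time, the measured TCP pose, the force, the opening and the grip force at its end, in the units of the state.
- env.get_state(): the state, without advancing time (a new reading comes with each control period).
- env.read_camera(name): name is "scene" or "side" or "wrist"; returns the picture (480x640x3 uint8, red, green, blue); there is no depth.
- env.calibration(name): a dict with "K" (3x3 intrinsics, pixels), "distortion" ([k1, k2, p1, p2, k3] as OpenCV has them; the pictures are not rectified), "T" (4x4, takes a point from camera to world coordinates); the wrist camera has in their place "tool_from_camera" (4x4, takes a point from camera to tool coordinates, whose origin is the TCP and whose axes are the flange's). Camera axes: x right, y down, z forward; pixel columns grow to the right and rows downward; lengths in m; the calibration is good to about 2 mm. A picture is of the moment at which its call begins: read the wrist's pose just before it. calibration takes no time and is no camera call.
- env.hand_in(): hands the job in; it is judged then, once.
Trained networks look in the newest picture that a camera, given by its name, has taken for a name from the list of things; names that differ only in an ending like _2 or _b are one class to them, and where a whole thing is asked for, a point or a joint stands for the part that bears it (a point fixed in the world has none). Each returns a list of dicts, best first, with "score" (0 to 1); they miss things now and then, are a little off and sometimes report something else, mostly with a low value. They report only what shows in the picture. A call takes as long as a camera call. They do not tell look-alikes from the thing itself.
- env.recognise(camera, label): "centre" ([column, row] in pixels, amid what is visible of it).
The state is a dict: "clock": time; "joint_pos": joint angles; "qvel": joint speeds; "tau": joint torques, N m; "tcp_pos": TCP position; "orientation": TCP orientation; "wrist_force": force on the tool from outside, world axes, zero at the start; "ft_torque": the same for the moment, N m; "finger_gap": finger opening in m; "grip_force": force on a finger pad.
Only numpy, scipy, OpenCV 4.12 (cv2) and the standard library are available. Lean on these libraries where they do the work, as an engineer would, in place of code of your own. Each camera call takes 0.05 s, during which the arm holds its last target. There are 200 camera calls.

## Working session

There is one attempt and no reset: what is moved stays moved. The work goes in short steps, Python scripts to look and compute and a shell command to move; the robot and the scene stay as the last step left them, time stands still between calls to the robot, and variables do not carry over. Pictures are saved under pics/ and viewed, at most 10 in all, crops included, and the job is handed in when it is done.

```bash
mkdir -p pics; cat > h.py <<'E'
import numpy as np, cv2
from workcell import env
from scipy.spatial.transform import Rotation as R
def T_of(cam, st=None):
    c=env.calibration(cam)
    if cam!='wrist': return c,np.array(c['T'])
    st=st or env.get_state(); q=st['orientation']
    T=np.eye(4);T[:3,:3]=R.from_quat([q[1],q[2],q[3],q[0]]).as_matrix();T[:3,3]=st['tcp_pos']
    return c,T@np.array(c['tool_from_camera'])
def px2w(cam,px,z,st=None):
    c,T=T_of(cam,st)
    p=cv2.undistortPoints(np.array([[px]],float),np.array(c['K']),np.array(c['distortion']))[0,0]
    d=T[:3,:3]@[p[0],p[1],1];o=T[:3,3]
    return o+d*(z-o[2])/d[2]
def w2px(cam,P,st=None):
    c,T=T_of(cam,st);Ti=np.linalg.inv(T)
    return cv2.projectPoints(np.atleast_2d(np.array(P,float)),cv2.Rodrigues(Ti[:3,:3])[0],Ti[:3,3],np.array(c['K']),np.array(c['distortion']))[0][:,0]
def snap(cam,name):
    st=env.get_state();im=env.read_camera(cam);cv2.imwrite(f'pics/{name}.png',im[:,:,::-1]);return st,im
E
python3 - <<'E'
from h import *
np.set_printoptions(precision=3,suppress=True)
print(env.get_state())
for cam in ('scene','side'):
    snap(cam,cam+'0'); print(cam,T_of(cam)[1][:3,3])
    for l,z in [('tongs',.013),('tongs_grip',.015),('tongs_mouth',.016),('rye_roll',.036),('white_roll',.036),('sesame_roll',.036),('crate',.06),('board',.018),('jar',.08)]:
        for r in env.recognise(cam,l)[:3]: print(cam,l,round(r['score'],2),np.round(r['centre']),px2w(cam,r['centre'],z)[:2])
E
```

```text
{'clock': 0.0, 'joint_pos': array([-0.14 ,  0.314,  0.045,  1.304, -0.   ,  1.431]), 'qvel': array([-0.   , -0.001,  0.001, -0.001, -0.001, -0.   ]), 'tau': array([ -0.003, -48.063,  29.853,   0.02 ,  -0.   ,  -0.   ]), 'tcp_pos': array([0.575, 0.   , 0.247]), 'orientation': array([-0.001,  0.707,  0.707, -0.001]), 'wrist_force': array([ 0.795, -0.358, -0.295]), 'ft_torque': array([ 0.03 , -0.018,  0.056]), 'grip_force': 0.0, 'finger_gap': 0.08542806992315845}
scene [1.128 0.412 1.016]
scene tongs 0.66 [202. 153.] [ 0.494 -0.427]
scene tongs_grip 0.7 [204. 152.] [ 0.49  -0.422]
scene tongs_mouth 0.73 [201. 152.] [ 0.496 -0.428]
scene rye_roll 0.98 [363. 299.] [0.628 0.166]
scene rye_roll 0.65 [383. 224.] [0.434 0.094]
scene rye_roll 0.58 [358. 199.] [0.403 0.006]
scene white_roll 0.7 [282. 244.] [ 0.616 -0.063]
scene white_roll 0.17 [492. 316.] [0.506 0.404]
scene sesame_roll 0.92 [318. 268.] [0.621 0.042]
scene crate 0.81 [491. 316.] [0.523 0.404]
scene board 0.61 [329. 276.] [0.614 0.067]
scene board 0.42 [222. 286.] [ 0.772 -0.106]
scene jar 0.72 [466. 344.] [0.618 0.391]
scene jar 0.24 [222. 287.] [ 0.796 -0.073]
side [0.39  0.786 0.839]
side tongs 0.73 [372. 176.] [ 0.485 -0.385]
side tongs 0.56 [226. 256.] [0.797 0.055]
side tongs_grip 0.62 [375. 176.] [ 0.475 -0.383]
side tongs_mouth 0.61 [375. 176.] [ 0.475 -0.381]
side rye_roll 0.82 [371. 297.] [0.414 0.119]
side rye_roll 0.68 [281. 293.] [0.619 0.154]
side rye_roll 0.67 [400. 312.] [0.345 0.146]
side white_roll 0.58 [308. 230.] [ 0.612 -0.068]
side sesame_roll 0.81 [293. 261.] [0.62  0.049]
side sesame_roll 0.24 [300. 275.] [0.59  0.092]
side crate 0.64 [290. 394.] [0.526 0.402]
side board 0.58 [299. 276.] [0.596 0.078]
side jar 0.88 [258. 383.] [0.585 0.406]
```

View pics/scene0.png

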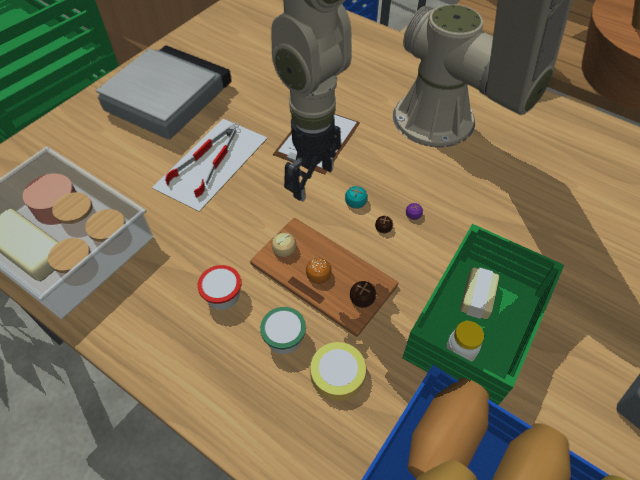

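View pics/side0.png

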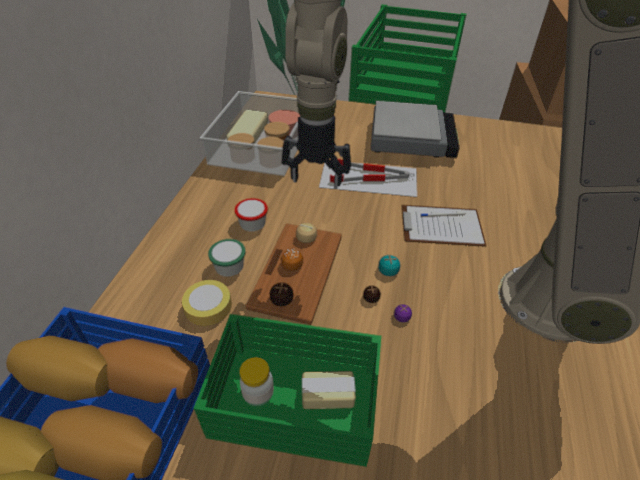

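The dark rye roll with the cross stands at the board's near end (scene 363,293). The small dark one at (383,224) is a decoy. The tongs lie on the white sheet with heads at about (172,176) and (200,190) and the pivot at about (235,130), pointing roughly +x.

```bash
python3 - <<'E'
from h import *
np.set_printoptions(precision=3,suppress=True)
for p in [(172,176),(200,190),(203,148),(219,156),(235,130)]: print(p,px2w('scene',p,.016)[:2])
im=cv2.imread('pics/scene0.png')
hsv=cv2.cvtColor(im,cv2.COLOR_BGR2HSV);m=((hsv[...,0]<8)|(hsv[...,0]>172))&(hsv[...,1]>150)&(hsv[...,2]>60)
m=m.astype(np.uint8);m[:120]=0;m[210:]=0;m[:,:150]=0;m[:,260:]=0
n,l,s,c=cv2.connectedComponentsWithStats(m)
for i in range(1,n):
    if s[i,4]>8: print(s[i],c[i],px2w('scene',c[i],.016)[:2])
for cn,p in [('board',(296,219)),('b',(398,285)),('b',(358,333)),('b',(251,262))]: print(cn,px2w('scene',p,.018)[:2])
for p in [(474,226),(563,265),(506,399),(405,359)]: print('crate',px2w('scene',p,.12)[:2])
E
```

```text
(172, 176) [ 0.601 -0.428]
(200, 190) [ 0.594 -0.338]
(203, 148) [ 0.481 -0.433]
(219, 156) [ 0.479 -0.379]
(235, 130) [ 0.38 -0.41]
[193 139  19  21 144] [202.319 149.458] [ 0.486 -0.431]
[213 145  14  23 122] [219.934 155.943] [ 0.477 -0.377]
[166 169  12  16  92] [170.913 175.076] [ 0.6   -0.433]
[194 179  10  18  78] [199.295 189.628] [ 0.594 -0.341]
board [ 0.529 -0.088]
b [0.545 0.204]
b [0.693 0.196]
b [ 0.686 -0.097]
crate [0.384 0.283]
crate [0.369 0.474]
crate [0.693 0.493]
crate [0.731 0.315]
```

```bash
python3 -m pendant '[[1,-0.06,0,0,-0.175],[1,-0.05,0,0,-0.175],[1,-0.04,0,0,-0.175],[1,-0.03,0,0,-0.175]]'; python3 -c "
from h import *
print(env.get_state()['joint_pos'])"
```

```text
clock: 1.5
tcp_pos: [0.6125, -0.1742, 0.2483]
orientation: [0.0, 0.421, 0.907, -0.0]
wrist_force: [0.5, -0.1, -0.0]
finger_gap: 0.0852
grip_force: 0.0
[-4.03033758e-01  4.37054081e-01  2.27228602e-01  1.36062335e+00
 -8.80722820e-05  4.65760451e-01]
```

```bash
python3 -m pendant '[[1,-0.02,-0.05,0,0],[1,-0.02,-0.05,0,0],[1,-0.02,-0.05,0,0],[1,-0.02,-0.05,0,0],[1,-0.012,-0.0475,0,0],[1,0,0,0,-0.165],[1,0,0,0,-0.165],[1,0,0,0,-0.165]]'; python3 -m pendant '[[1,0,0,0,-0.165],[1,0,0,0,-0.165],[1,0,0,0,-0.165],[1,0,0,0,0]]'; python3 - <<'E'
from h import *
np.set_printoptions(precision=3,suppress=True)
st,im=snap('wrist','w1')
print(st['tcp_pos'],st['joint_pos'])
for l,z in [('tongs_grip',.015),('tongs_mouth',.016)]:
    for r in env.recognise('wrist',l)[:3]: print(l,round(r['score'],2),np.round(r['centre']),px2w('wrist',r['centre'],z,st)[:2])
hsv=cv2.cvtColor(im,cv2.COLOR_RGB2HSV);m=((hsv[...,0]<8)|(hsv[...,0]>172))&(hsv[...,1]>130)&(hsv[...,2]>60)
n,l,s,c=cv2.connectedComponentsWithStats(m.astype(np.uint8))
for i in range(1,n):
    if s[i,4]>100: print(s[i],c[i],px2w('wrist',c[i],.02,st)[:2])
E
```

```text
clock: 2.5
tcp_pos: [0.4815, -0.402, 0.2482]
orientation: [-0.0, 0.186, 0.983, 0.0]
wrist_force: [0.3, 0.5, -0.2]
finger_gap: 0.0855
grip_force: 0.0
clock: 3.0
tcp_pos: [0.4818, -0.4017, 0.2483]
orientation: [0.0, -0.058, 0.998, 0.0]
wrist_force: [-0.2, 0.2, -0.3]
finger_gap: 0.0858
grip_force: 0.0
[ 0.482 -0.402  0.248] [-0.823  0.418  0.198  1.351  0.    -0.938]
tongs_mouth 0.8 [296. 207.] [ 0.477 -0.428]
[339 179  14  68 427] [345.48  212.274] [ 0.477 -0.377]
[288 182   8  68 444] [291.599 214.966] [ 0.486 -0.431]
[357 295  12  42 212] [363.476 317.038] [ 0.591 -0.341]
[278 298  10  42 209] [282.086 320.316] [ 0.605 -0.431]
[499 451  54  29 546] [523.249 462.267] [ 0.782 -0.094]
```

View pics/w1.png

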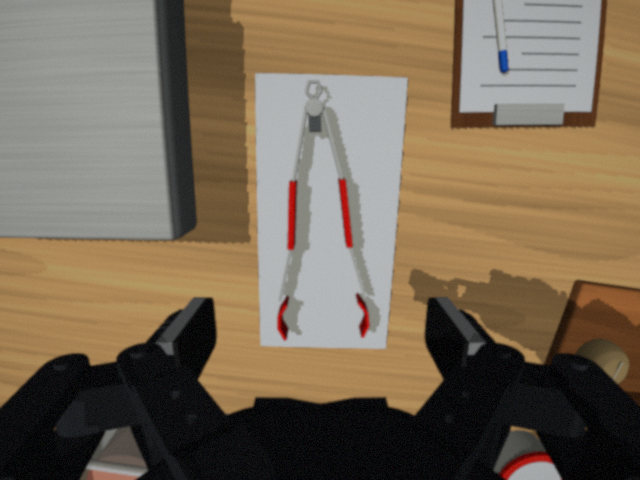

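The wrist view shows the tongs' pads at (291,215) and (345,212) and the heads at (282,320) and (363,317). That gives a grip centre of about (0.4815, −0.404) and a yaw of about 0.155, so the gripper is nearly lined up already.

```bash
python3 -m pendant '[[1,0,-0.002,0.05,-0.04],[1,0,0,0.06,0],[1,0,0,0.05,0],[1,0,0,0.04,0],[1,0,0,0.017,0],[1,0,0,0.01,0],[1,0,0,0,0]]' 30; python3 -m pendant '[[0.6,0,0,0,0],[0.45,0,0,0,0],[0.3,0,0,0,0],[0.27,0,0,0,0],[0.27,0,0,0,0],[0.27,0,0,0,0]]'
```

```text
clock: 4.03
tcp_pos: [0.4825, -0.4041, 0.022]
orientation: [0.0, -0.078, 0.997, -0.0]
wrist_force: [-0.1, -0.8, 0.1]
finger_gap: 0.0856
grip_force: 0.0
clock: 4.78
tcp_pos: [0.4834, -0.4052, 0.0239]
orientation: [0.002, -0.078, 0.997, -0.002]
wrist_force: [-0.2, 0.2, 8.1]
finger_gap: 0.0547
grip_force: 7.5
```

Gripped with 7.5 N at 54.7 mm. The upward wrist force is the fingers swinging forward against the sheet. I'll lift and look.

```bash
python3 -m pendant '[[0.27,0,0,-0.005,0],[0.27,0,0,-0.015,0],[0.27,0,0,-0.03,0],[0.27,0,0,-0.04,0],[0.27,0,0,-0.05,0],[0.27,0,0,0,0]]'; python3 - <<'E'
from h import *
np.set_printoptions(precision=3,suppress=True)
st,im=snap('wrist','w2')
_,s=snap('scene','s2'); _,d=snap('side','d2')
a=cv2.resize(s[80:240,120:330],None,fx=2,fy=2); b=cv2.resize(d[80:240,260:470],None,fx=2,fy=2)
w=cv2.resize(im,(800,600))[:280]
o=np.zeros((600,800,3),np.uint8);o[:280]=cv2.resize(im[100:420],(800,280)) ;o[280:,:400]=a[:,:400];o[280:,400:]=b[:,:400]
cv2.imwrite('pics/c2.png',o[:,:,::-1]); print(st['tcp_pos'],st['wrist_force'])
hsv=cv2.cvtColor(im,cv2.COLOR_RGB2HSV);m=((hsv[...,0]<8)|(hsv[...,0]>172))&(hsv[...,1]>130)&(hsv[...,2]>60)
n,l,s,c=cv2.connectedComponentsWithStats(m.astype(np.uint8))
for i in range(1,n):
    if s[i,4]>100: print(s[i],c[i],px2w('wrist',c[i],st['tcp_pos'][2]+.002,st)[:2]-st['tcp_pos'][:2])
E
```

```text
clock: 5.52
tcp_pos: [0.4841, -0.4058, 0.1672]
orientation: [0.003, -0.079, 0.997, -0.004]
wrist_force: [-0.0, -0.7, -1.7]
finger_gap: 0.0545
grip_force: 5.7
[ 0.484 -0.406  0.167] [-0.015 -0.688 -1.72 ]
[ 252  226   25  172 3540] [263.293 310.11 ] [-0.002 -0.023]
[ 366  227   25  172 3465] [378.32  309.527] [-0.01  0.02]
```

View pics/c2.png

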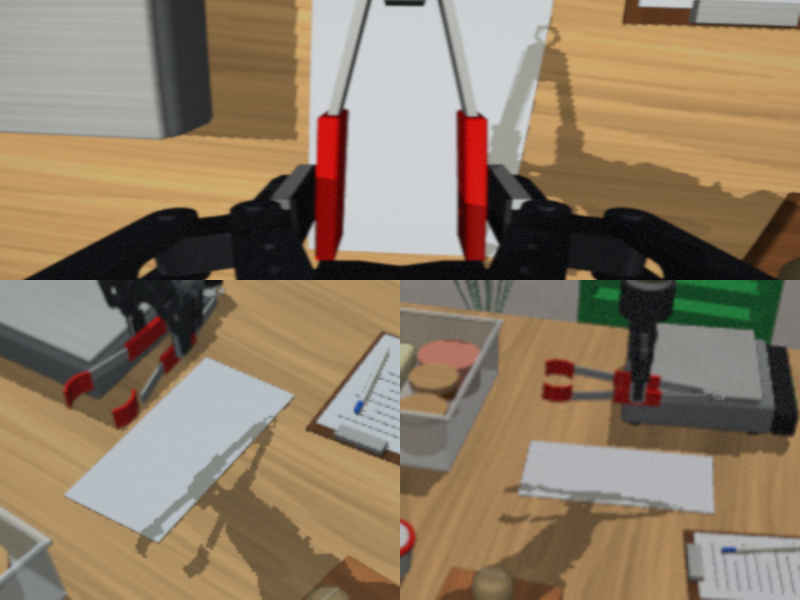

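The tongs hang level in the gripper with the heads open. I'll carry them over to the board side at height.

```bash
python3 -m pendant '[[0.27,0,0,0,0.08],[0.27,0,0.02,0,0.075],[0.27,0,0.04,-0.01,0],[0.27,-0.005,0.05,-0.01,0],[0.27,-0.005,0.05,0,0],[0.27,-0.005,0.05,0,0],[0.27,-0.005,0.05,0,0],[0.27,0,0.05,0,0]]'; python3 -m pendant '[[0.27,0,0.05,0,0],[0.27,0,0.05,0,0],[0.27,0,0.05,0,0],[0.27,0,0.05,0,0],[0.27,0,0.035,0,0],[0.27,0,0.02,0,0],[0.27,0,0,0,0],[0.27,0,0,0,0]]'; python3 - <<'E'
from h import *
np.set_printoptions(precision=4,suppress=True)
def ray(cam,px):
    a=px2w(cam,px,0.2);b=px2w(cam,px,0.);return a,(b-a)/np.linalg.norm(b-a)
def tri(c):
    A=0;B=0
    for cam,px in c:
        o,d=ray(cam,px);M=np.eye(3)-np.outer(d,d);A=A+M;B=B+M@o
    return np.linalg.solve(A,B)
print('old rye',tri([('scene',(363,293.5)),('side',(281,293))]))
st=env.get_state();print(st['tcp_pos'],st['joint_pos'])
o=[]
P={}
for cam in('scene','side'):
    _,im=snap(cam,cam+'3')
    for l in('rye_roll','tongs_mouth'):
        P[cam,l]=[(round(r['score'],2),np.round(r['centre'],1)) for r in env.recognise(cam,l)[:3]];print(cam,l,P[cam,l])
    g=np.array([[.505+.117,.159,.15],[.505,.159,.15],[.622,.159,.04]])
    x,y=w2px(cam,g)[2].astype(int)
    o.append(cv2.resize(im[y-110:y+70,x-90:x+90],(400,400)));print(cam,'crop origin',x-90,y-110)
cv2.imwrite('pics/c3.png',np.hstack(o)[:,:,::-1])
snap('wrist','w3')
E
```

```text
clock: 6.68
tcp_pos: [0.4988, -0.0917, 0.1795]
orientation: [-0.002, -0.001, 1.0, 0.001]
wrist_force: [1.0, 0.2, -0.9]
finger_gap: 0.0545
grip_force: 5.7
clock: 7.68
tcp_pos: [0.4986, 0.1608, 0.1802]
orientation: [-0.001, -0.001, 1.0, -0.0]
wrist_force: [0.5, -0.1, -0.8]
finger_gap: 0.0544
grip_force: 5.7
old rye [0.6182 0.1582 0.0387]
[0.4986 0.1608 0.1802] [ 0.1588  0.2477 -0.2124  1.1131 -0.0004  0.1568]
scene rye_roll [(0.62, array([359.3, 299.5])), (0.59, array([357.5, 195.8])), (0.59, array([407.6, 211. ]))]
scene tongs_mouth [(0.7, array([382.9, 225.8]))]
scene crop origin 272 184
side rye_roll [(0.92, array([281.5, 293.7])), (0.77, array([389.4, 265. ])), (0.67, array([370.1, 295. ]))]
side tongs_mouth [(0.62, array([319.6, 266.2])), (0.22, array([257.6, 383.3]))]
side crop origin 189 182
```

View pics/c3.png

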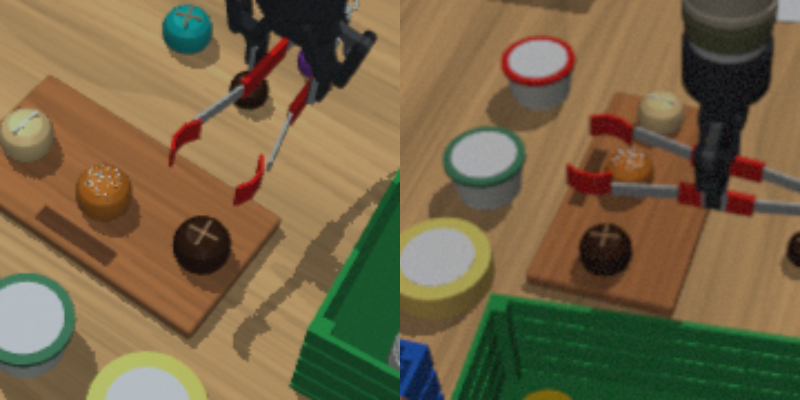

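View pics/w3.png

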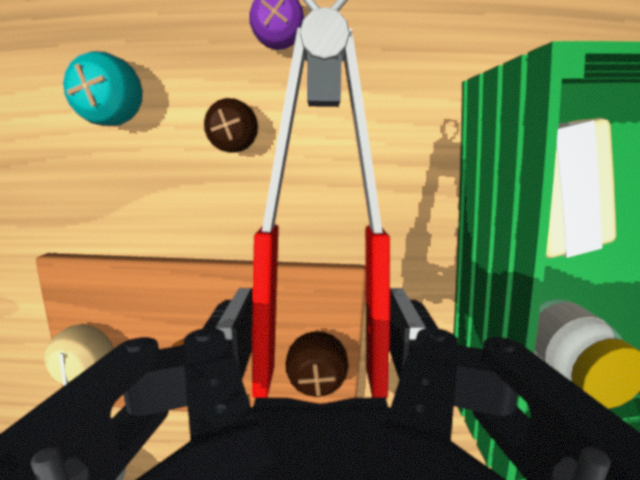

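The scene and side crops show the open heads level behind the rye roll. The wrist view has the roll at (317,360), centred between the pads. Next I'll work out the mouth-to-roll offset.

```bash
python3 - <<'E'
from h import *
np.set_printoptions(precision=4,suppress=True)
def tri(c):
    A=0;B=0
    for cam,px in c:
        a=px2w(cam,px,0.2);b=px2w(cam,px,0.);d=(b-a)/np.linalg.norm(b-a);M=np.eye(3)-np.outer(d,d);A=A+M;B=B+M@a
    return np.linalg.solve(A,B)
R_={}
for cam in('scene','side'):
    im=cv2.imread(f'pics/{cam}3.png');hsv=cv2.cvtColor(im,cv2.COLOR_BGR2HSV)
    m=(((hsv[...,0]<8)|(hsv[...,0]>172))&(hsv[...,1]>150)&(hsv[...,2]>60)).astype(np.uint8)
    n,l,s,c=cv2.connectedComponentsWithStats(m)
    print(cam,[(s[i,:5].tolist(),c[i].round(1).tolist()) for i in range(1,n) if s[i,4]>40])
h1=tri([('scene',(355.3,247)),('side',(284.4,239.6))]);h2=tri([('scene',(384.5,264.1)),('side',(273.6,263))]);print(h1,h2,(h1+h2)/2)
st=env.get_state()
print('rye wrist',px2w('wrist',(317,363),.042,st),'board edge',px2w('wrist',(200,257),.018,st),px2w('wrist',(365,266),.018,st))
for nm,p in [('inner cross',(560,120))]:print(px2w('wrist',p,.12,st))
E
```

```text
scene [([380, 201, 22, 28, 190], [390.3, 214.0]), ([402, 218, 11, 21, 69], [406.5, 229.1]), ([348, 238, 15, 21, 128], [354.6, 245.2]), ([377, 253, 14, 23, 118], [383.9, 266.8]), ([198, 265, 43, 38, 468], [219.4, 285.3])]
side [([235, 198, 33, 23, 189], [251.1, 210.9]), ([275, 233, 19, 14, 177], [283.9, 238.6]), ([337, 252, 16, 12, 133], [344.6, 257.3]), ([264, 256, 20, 14, 193], [273.6, 263.0]), ([314, 264, 10, 11, 87], [318.5, 269.2]), ([336, 268, 13, 11, 112], [341.7, 273.0])]
[0.6133 0.1263 0.1793] [0.6149 0.1942 0.1783] [0.6141 0.1602 0.1788]
rye wrist [0.6134 0.1575 0.042 ] board edge [0.5249 0.056  0.018 ] [0.5327 0.1989 0.018 ]
[0.4172 0.2851 0.12  ]
```

```bash
python3 -m pendant '[[0.33,-0.001,-0.002,0.02,0],[0.33,0,0,0.03,0],[0.33,0,0,0.03,0],[0.33,0,0,0.02,0],[0.33,0,0,0.015,0],[0.33,0,0,0,0]]'; python3 - <<'E'
from h import *
o=[]
for cam in('scene','side'):
    _,im=snap(cam,cam+'4')
    x,y=w2px(cam,[.60,.159,.05])[0].astype(int)
    o.append(cv2.resize(im[y-60:y+60,x-60:x+60],(400,400),interpolation=cv2.INTER_CUBIC))
cv2.imwrite('pics/c4.png',np.hstack(o)[:,:,::-1])
E
```

```text
clock: 8.78
tcp_pos: [0.4996, 0.1591, 0.0654]
orientation: [-0.001, -0.001, 1.0, -0.0]
wrist_force: [-0.7, 0.1, -0.9]
finger_gap: 0.0568
grip_force: 5.6
```

View pics/c4.png

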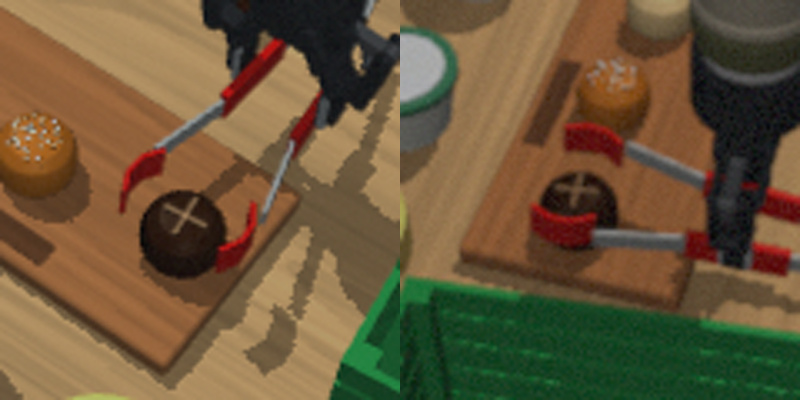

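The heads straddle the roll on both sides with clear gaps, and nothing else is touched. I'll lower and close.

```bash
python3 -m pendant '[[0.33,-0.001,0,0.01,0],[0.33,0,0,0.01,0],[0.33,0,0,0,0]]' 40; python3 -m pendant '[[0.2,0,0,0,0],[0.1,0,0,0,0],[0,0,0,0,0],[-0.1,0,0,0,0],[-0.2,0,0,0,0],[-0.3,0,0,0,0],[-0.3,0,0,0,0],[-0.3,0,0,0,0]]' 40
```

```text
clock: 9.25
tcp_pos: [0.5004, 0.1592, 0.0453]
orientation: [-0.001, -0.001, 1.0, -0.0]
wrist_force: [-0.4, -0.1, -1.8]
finger_gap: 0.0566
grip_force: 5.6
clock: 10.25
tcp_pos: [0.5015, 0.1593, 0.0464]
orientation: [0.0, -0.001, 1.0, 0.0]
wrist_force: [-0.1, -0.5, -0.4]
finger_gap: 0.0435
grip_force: 40.6
```

The tongs stopped at 43.5 mm with 40 N, so they are shut on the roll. I'll lift it.

```bash
python3 -m pendant '[[-0.3,0,0,-0.005,0],[-0.3,0,0,-0.015,0],[-0.3,0,0,-0.03,0],[-0.3,0,0,-0.04,0],[-0.3,0,0,-0.05,0],[-0.3,0,0,-0.04,0],[-0.3,0,0,-0.02,0],[-0.3,0,0,0,0]]'; python3 - <<'E'
from h import *
o=[]
print(env.get_state()['joint_pos'])
for cam in('scene','side'):
    _,im=snap(cam,cam+'5')
    x,y=w2px(cam,[.60,.159,.15])[0].astype(int)
    o.append(cv2.resize(im[y-80:y+100,x-90:x+90],(400,400),interpolation=cv2.INTER_CUBIC))
cv2.imwrite('pics/c5.png',np.hstack(o)[:,:,::-1])
E
```

```text
clock: 11.25
tcp_pos: [0.5023, 0.1595, 0.2489]
orientation: [0.002, -0.001, 1.0, 0.0]
wrist_force: [0.3, 0.3, -1.6]
finger_gap: 0.0436
grip_force: 41.0
[ 1.55050292e-01  2.16123508e-01 -8.18528955e-02  1.26825528e+00
 -1.05740860e-06  1.52901024e-01]
```

View pics/c5.png

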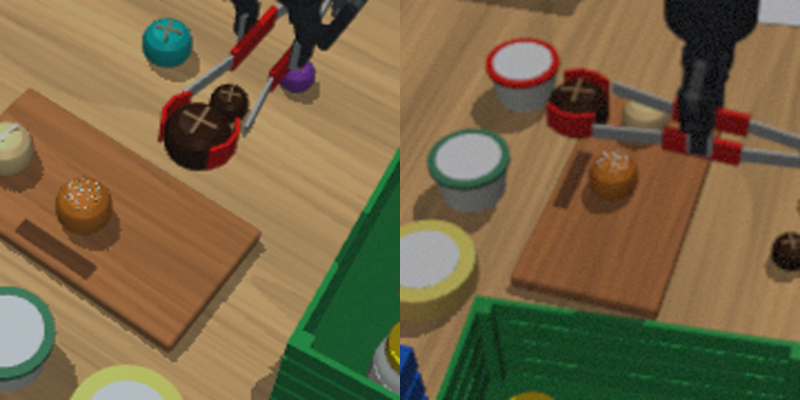

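The roll is held securely and lifted, and the neighbours haven't moved. Now over the crate.

```bash
python3 -m pendant '[[-0.3,0.01,0.025,0,0],[-0.3,0.016,0.04,0,0],[-0.3,0.016,0.04,0,0],[-0.3,0.016,0.04,0,0],[-0.3,0.016,0.04,0,0],[-0.3,0.012,0.035,0,0],[-0.3,0.006,0.02,0.01,0],[-0.3,0,0,0.015,0]]'; python3 -m pendant '[[-0.3,0,0,0.015,0],[-0.3,0,0,0.007,0],[-0.3,0,0,0,0],[-0.3,0,0,0,0]]'; python3 - <<'E'
from h import *
o=[]
for cam in('scene','side'):
    _,im=snap(cam,cam+'6')
    x,y=w2px(cam,[.525,.40,.12])[0].astype(int); y=min(y,480-110); x=min(max(x,140),500)
    o.append(cv2.resize(im[y-170:y+110,x-140:x+140],(400,400)))
    print(cam,env.recognise(cam,'rye_roll')[:1],env.recognise(cam,'crate')[:1])
cv2.imwrite('pics/c6.png',np.hstack(o)[:,:,::-1])
E
```

```text
clock: 12.35
tcp_pos: [0.4082, 0.3997, 0.2195]
orientation: [-0.0, -0.002, 1.0, -0.001]
wrist_force: [0.3, -0.0, -2.4]
finger_gap: 0.043
grip_force: 41.1
clock: 12.85
tcp_pos: [0.4094, 0.3988, 0.1999]
orientation: [0.0, -0.001, 1.0, 0.0]
wrist_force: [0.6, 0.1, -2.1]
finger_gap: 0.0438
grip_force: 41.1
scene [{'centre': [415.7, 209.2], 'score': 0.81}] [{'centre': [486.8, 317.5], 'score': 0.81}]
side [{'centre': [401.8, 312.0], 'score': 0.79}] [{'centre': [281.9, 407.9], 'score': 0.7}]
```

View pics/c6.png

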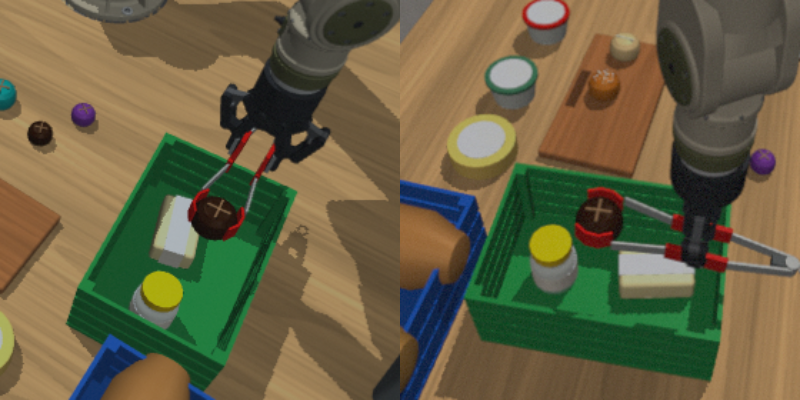

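The roll hangs over the crate's opening at about (0.525, 0.40), some 50 mm above the rim and held steady by the shut tongs. The jar and butter are untouched. I'll hand in.

```bash
python3 -c "
from workcell import env
print(env.hand_in())"
```

```text
the job is handed in; nothing more can be done
None
```

The rye roll is held in the shut tongs, hanging about 50 mm above the rim over the green crate's opening, and the job was handed in at about 13 s, with the other rolls and goods left where they were.

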